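# Release a filled chocolate mould from its clamp and rack it

### The arm

A 6-joint arm with a two-finger parallel gripper is mounted at the origin on the work surface. World frame = base frame: x ahead of the robot, y to its left, z up, the work surface at z = 0. Lengths are in m, angles in rad, forces in N, time in s.
With the tool pointing down it reaches from about 0.35 to 0.85 m from the base axis. Payload 8.1 kg.
Tool frame: the origin (TCP) lies midway between the tips of the shut fingers; the grasp point (between the pads) lies 19 mm behind it (robot.tcp_to_grasp is the distance from the TCP to the grasp point, in m); x points along the fingers, y is the direction in which the jaws open and shut, and the axes are right-handed (so a half turn about x gives the same grasp; the last joint's range is limited). The gripper opens to 93 mm and grips with 3 to 60 N. Pads are 15 mm wide; open, the fingers measure 128 mm over their backs; the gripper's body (75 mm by 188 mm) begins 65 mm behind the grasp point.
Start: joints at [-1.277, 0.13, 1.488, -0, 1.523, -0.085], TCP at [0.222, -0.557, 0.219] pointing down, gripper open.
Joint ranges: [-2.96, 2.96], [-0.89, 2.26], [0.02, 2.5], [-1.34, 4.48], [0, 2.73], [-2.66, 2.66]. Speed limits (rad/s): [2.39, 2.39, 2.79, 3.14, 3.14, 3.14].

### API

Orientations are given as a rotation vector (axis times angle).
In Python, from plant import robot gives the robot as it stands.
- The arm moves only by the tool play_rows, never from a script. Its argument "plan" is a list of rows, each an object with "slide": the shift along the world's x, y, z as a fraction of full scale, a list of three; "roll": the turn about the world's z as a fraction of full scale; "fingers": the gripper command: -1 is shut, 1 is fully open, values between are in proportion. A call has 1 to 20 rows; each row shifts and turns the commanded pose from where the row before left it; what a row does not reach is not made up. Full scale, the value 1, is 30 mm for a shift and 8 degrees for a turn. A row lasts 1/8 s, in which the tool goes at most 62.5 mm and 10.7 degrees, less where a joint would pass 70% of its speed; a pose out of reach is approached as far as the arm can. A call with a number of a shift or a turn outside -1 to 1 is refused whole. A call with a gripper value outside its range is refused whole. The fingers move at their own pace and stop on an object; "squeeze" is the grip in N (left out, the last holds). Time passes only in rows, so rows that do not move let the fingers close. It gives the time, the measured TCP pose, the force and the opening at its end, in the units of the state.
- robot.read_state(): the state, without advancing time (a new reading comes with each control period).
- robot.read_camera(name): name is "scene" or "top"; returns the picture (400x640x3 uint8, red, green, blue); there is no depth.
- robot.get_calibration(name): a dict with "fx", "fy", "cx", "cy" (pixels), "R" (3x3) and "t" (3): a world point X has camera coordinates R X + t. Camera axes: x right, y down, z forward; pixel columns grow to the right and rows downward; lengths in m; the calibration is good to about 2 mm. A picture is of the moment at which its call begins. get_calibration takes no time and is no camera call.
- robot.close_job(): hands the job in, once; it reports no verdict.
Trained networks look in the newest picture that a camera, given by its name, has taken for a name from the list of things; names that differ only in an ending like _2 or _b are one class to them, and where a whole thing is asked for, a point or a joint stands for the part that bears it (a point fixed in the world has none). Each returns a list of dicts, best first, with "p" (0 to 1); they miss things now and then, are a little off and sometimes report something else, mostly with a low value. They report only what shows in the picture. A call takes as long as a camera call. They do not tell look-alikes from the thing itself.
- robot.boxes_of(camera, target): "extent" ([centre column, centre row, width, height] in pixels, round what is visible of it).
- robot.regions_of(camera, target): "region" (400x640 bool, what is visible of it) and "extent" ([centre column, centre row, width, height] in pixels, round what is visible of it).
- robot.mark_of(camera, target): "point" ([column, row] in pixels: a listed point, or the origin of a listed thing).
The state is a dict: "t": time; "q": joint angles; "dq": joint speeds; "joint_torque": joint torques, N m; "tool_pos": TCP position; "orientation": TCP orientation; "force": force on the tool from outside, world axes, zero at the start; "wrist_torque": the same for the moment, N m; "opening": finger opening in m.
Only numpy, scipy, OpenCV 4.12 (cv2) and the standard library are available. Lean on these libraries where they do the work, as an engineer would, in place of code of your own. Each camera call takes 0.05 s, during which the arm holds its last target.

### The job

Lift the sprung clamp of the filling stand until it stays up by itself and let go of it, leaving the large chocolate mould resting in the stand. Then take the mould out, lower it upright, foot first, into the free bay of the rack (the one with the rubber drip pad on its floor), and set it down there before you let go rather than dropping it. Leave the clamp open, and do not disturb the small moulds or anything else on the table.

Things in the scene. Friction and masses are not known exactly. Their poses are not given: they have to be found in the camera images.
- stand: Fixed aluminium stand, base 170 x 150 mm; origin on the table, x from the robot's side to the clamp post, z up. The mould leans in it 30 degrees from vertical, top to -x, foot on a tilted ledge at (35, 0, 32) mm with a 12 mm lip on +x. A backrest on -x supports its lowest 85 mm; its upper 65 mm is free at the back. Post at x = 70 mm, 190 mm tall.
- clamp_hinge (a point): Axis of the clamp's hinge, at (70, 0, 176) mm in the stand; the axis is the stand's y.
- clamp (a joint): Angle of the clamp arm, rad. About 0: closed, level, rubber pad pressing on the mould's top edge. Grows as the bar is lifted up and over to the stand's +x; stop at 1.75. A spring shuts it (about 7 N to lift at the bar when closed, then less) up to about 1.2; let go beyond that it moves on to the stop and stays; let go before, it snaps shut.
- clamp_bar (a point): Middle of the clamp's grip bar: round steel, 14 mm thick, along the stand's y, 76 mm free between two prongs, 168 mm from the hinge. Closed, it is level with the hinge on its -x side, 58 mm beyond the mould's top edge, 36 mm free to the clamp's crosspiece and pad. At angle q: hinge + 168 mm * (-cos q, 0, sin q) in the stand's axes. May turn in a pinch.
- mould: The large chocolate mould: white plastic plate 150 tall (z) x 110 wide (y) x 20 mm thick (x), about 0.35 kg, round brown fillings in its +x face. Origin: middle of its foot edge; z runs up the plate (leaning at the start). Too wide to grip across: pinch its thickness near the top edge, fingers along the plate, and draw it out along its own z.
- rack: Fixed rack, base 130 (x) x 220 (y) x 8 mm, origin on the table under its middle. Three bays at y = -64, 0 and 64 mm, each for one mould standing upright, thickness along the rack's y, 31 mm wide between two wire loops 100 mm long (x) that reach 67 mm above the table. Two bays hold small moulds.
- drip_pad: Black rubber pad 120 (x) x 28 (y) x 3 mm fixed on the floor of the free bay; origin at the middle of its underside, 8 mm above the table; its axes are the rack's. The pad's top is 11 mm above the table.
- small_mould_a: Small mould, 110 tall x 100 wide x 20 mm, standing in a bay of the rack; origin in the middle of its foot. To be left alone.
- small_mould_b: Another small mould of the same size in another bay; origin in the middle of its foot. To be left alone.
- shaker: Steel dusting tin, 56 mm across, 85 tall, standing between stand and rack; origin under it. Bystander.
- jar: Glass jar, 68 mm across, 120 tall, beyond them; origin under it. Bystander.
- spatula: Spatula 240 mm long lying nearest the robot; bystander.
- bench_scraper: Steel scraper 140 mm wide with a black grip, lying on the right; bystander.
- measure: Steel measuring mug, 90 mm across, 110 tall, on the left; origin under it. Bystander.
Things that resemble listed ones, but are neither listed nor needed, are in the scene too. Leave any purple or turquoise look-alike of the mould alone.

How it is judged:
On the way, in this order (a step that is already met when the one before it is completed fails the run):
1. the clamp is open and let go of, the mould still in the stand (value of joint clamp above 1.35 rad and contact force between the fingers and stand below 0.1 N and distance of mould from where it was at the start of the episode below 0.015 m), for 0.2 s.
2. the mould is held clear of the stand (contact force between the fingers and mould above 0.3 N and distance of mould from where it was at the start of the episode above 0.08 m and height (world z) of mould above 0.07 m), for 0.1 s.
3. the mould stands on the drip pad, still held (z of mould in the frame of drip_pad between -0.004 and 0.01 m and x of mould in the frame of drip_pad between -0.03 and 0.03 m and y of mould in the frame of drip_pad between -0.012 and 0.012 m and angle between mould's own z axis and vertical below 0.3 rad and angle between the x axis of mould and the y axis of drip_pad, either way round below 0.4 rad and contact force between the fingers and mould above 0.3 N), for 0.1 s.
At the end, for the whole second after the job is handed in: The large mould stands on the drip pad, at rest and let go: foot within 10 mm of the pad's underside in height, 30 mm along and 12 mm across its middle, under 17 degrees from upright, turned under 23 degrees in the bay; clamp open beyond 1.35 rad; small moulds within 15 mm of their starts (z of mould in the frame of drip_pad between -0.004 and 0.01 m and x of mould in the frame of drip_pad between -0.03 and 0.03 m and y of mould in the frame of drip_pad between -0.012 and 0.012 m and angle between mould's own z axis and vertical below 0.3 rad and angle between the x axis of mould and the y axis of drip_pad, either way round below 0.4 rad and linear speed of mould below 0.02 m/s and contact force between the fingers and mould below 0.1 N and value of joint clamp above 1.35 rad and distance of each of small_mould_a, small_mould_b from where it was at the start of the episode below 0.015 m); the robot touches nothing.
It fails at once if a small mould is shifted by more than 25 mm or tipped over (distance of any of small_mould_a, small_mould_b from where it was at the start of the episode above 0.025 m or angle between any of small_mould_a, small_mould_b's own z axis and vertical above 0.5 rad).
It fails at once if something else on the table is pushed by more than 30 mm (distance of any of shaker, jar, spatula, bench_scraper, measure from where it was at the start of the episode above 0.03 m).
It also fails if it takes over 64 s, if anything falls off the work surface, if the arm or the gripper's body presses on something with over 40 N, if the wrist force passes 120 N, or if a joint passes its speed limit or range.

## Working session

There is one attempt and no reset: what is moved stays moved. The work goes in short steps, Python scripts to look and compute and a tool call to move; the robot and the scene stay as the last step left them, time stands still between calls to the robot, and variables do not carry over. Pictures are saved under pics/ and viewed, and the job is handed in when it is done.

Besides the shell and the picture viewer there is one more tool, called as name([rows], argument=value, ...), one row to a line, values as JSON. play_rows: Moves the arm, as the interface text tells. Its arguments: {"type":"object","properties":{"plan":{"type":"array","items":{"type":"object","properties":{"slide":{"type":"array","items":{"type":"number","minimum":-1,"maximum":1}},"roll":{"type":"number","minimum":-1,"maximum":1},"fingers":{"type":"number"}}}},"squeeze":{"type":"number"}},"required":["plan"]}

```bash
ls; mkdir -p pics; python3 - <<'E'
from plant import robot
import cv2
for c in ("scene","top"):
    im=robot.read_camera(c); cv2.imwrite(f"pics/{c}0.png",im[:,:,::-1])
    k=robot.get_calibration(c); print(c,k)
s=robot.read_state();print(s)
E
```

```text
pics
scene {'fx': 437.5744950156929, 'fy': 437.5744950156929, 'cx': 321.90795895101985, 'cy': 201.32755741408783, 'R': array([[ 0.88142002,  0.47232687,  0.00246548],
       [ 0.40314428, -0.74957645, -0.52498556],
       [-0.24611672,  0.46372673, -0.85110756]]), 't': array([-0.48148351, -0.17417101,  1.52384447])}
top {'fx': 487.5685931228406, 'fy': 487.5685931228406, 'cx': 313.64825702618936, 'cy': 199.6731248425614, 'R': array([[ 0.00374571, -0.99998913, -0.00277517],
       [-0.98563868, -0.0032234 , -0.1688372 ],
       [ 0.16882642,  0.00336773, -0.98564004]]), 't': array([-0.01866441,  0.55137354,  1.52529374])}
{'t': 0.1, 'q': array([-1.27738074e+00,  1.31082764e-01,  1.48916134e+00, -3.39232662e-05,
        1.52298654e+00, -8.53734311e-02]), 'dq': array([-0.00201608, -0.00308672, -0.00060786, -0.0016112 , -0.00129188,
        0.00102425]), 'joint_torque': array([ 2.09998805e-03, -5.61339605e+01, -4.93097377e+01,  7.71413161e-02,
        2.91301747e-02, -5.71913392e-05]), 'tool_pos': array([ 0.22175414, -0.55697238,  0.21769902]), 'orientation': array([ 2.01464296,  0.38790029, -2.01506102]), 'force': array([ 0.61917158,  0.1542923 , -0.40434834]), 'wrist_torque': array([ 0.04145477, -0.04028964,  0.02593232]), 'opening': 0.09287472009406175}
```

View pics/scene0.png

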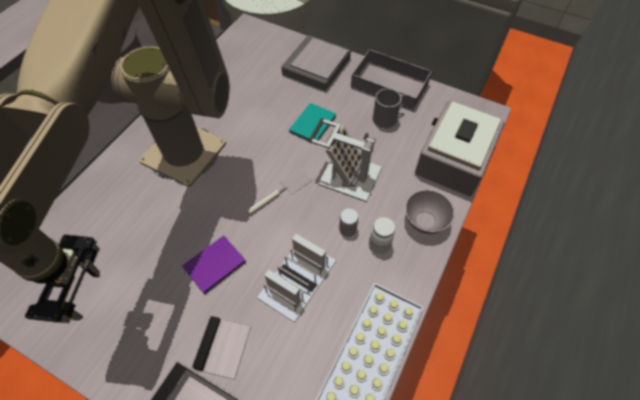

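View pics/top0.png

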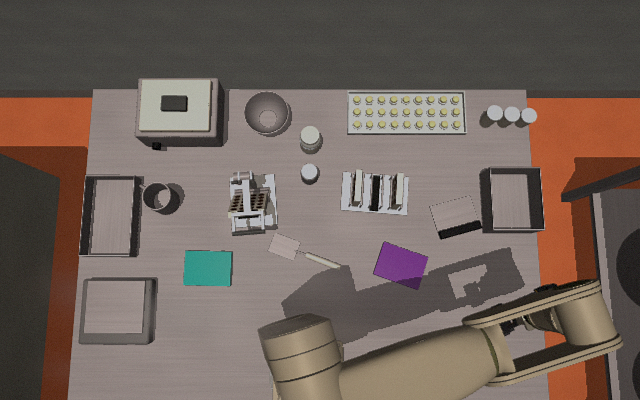

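```bash
cat > h.py <<'E'
import numpy as np
from plant import robot
from scipy.optimize import least_squares
from scipy.spatial.transform import Rotation as Rn
K={c:robot.get_calibration(c) for c in("scene","top")}
def proj(c,X):
    k=K[c];p=np.atleast_2d(X)@k["R"].T+k["t"];return np.c_[k["fx"]*p[:,0]/p[:,2]+k["cx"],k["fy"]*p[:,1]/p[:,2]+k["cy"]]
def ray(c,uv):
    k=K[c];d=k["R"].T@np.array([(uv[0]-k["cx"])/k["fx"],(uv[1]-k["cy"])/k["fy"],1]);return -k["R"].T@k["t"],d
def onz(c,uv,z):
    o,d=ray(c,uv);return o+d*(z-o[2])/d[2]
def tri(a,b):
    A=[];B=[]
    r=[]
    for c,uv in(("scene",a),("top",b)):
        o,d=ray(c,uv);d=d/np.linalg.norm(d);P=np.eye(3)-np.outer(d,d);A.append(P);B.append(P@o);r.append((o,d))
    X=np.linalg.solve(sum(A),sum(B));return X,[np.linalg.norm((np.eye(3)-np.outer(d,d))@(X-o)) for o,d in r]
E
python3 - <<'E'
from h import *
np.set_printoptions(precision=3,suppress=True)
for n in "stand clamp_hinge clamp_bar mould rack drip_pad small_mould_a shaker jar measure".split():
    ps={}
    for c in("scene","top"):
        r=robot.mark_of(c,n); ps[c]=r
        print(n,c,[(np.round(x["p"],2),np.round(x["point"],1)) for x in r[:4]])
    if ps["scene"] and ps["top"]: print("   tri",*tri(ps["scene"][0]["point"],ps["top"][0]["point"]))
E
```

```text
stand scene [(np.float64(0.6), array([341.1, 176.4]))]
stand top [(np.float64(0.96), array([252.1, 206.5]))]
   tri [ 0.532  0.184 -0.019] [np.float64(0.008949851249265735), np.float64(0.008949851249265882)]
clamp_hinge scene [(np.float64(0.73), array([307.3, 262.4])), (np.float64(0.59), array([365.9, 147.1]))]
clamp_hinge top [(np.float64(0.77), array([245.4, 175.6]))]
   tri [ 0.601  0.082 -0.202] [np.float64(0.17602052183407527), np.float64(0.17602052183407527)]
clamp_bar scene [(np.float64(0.94), array([316.3, 128. ])), (np.float64(0.67), array([280.3, 298. ]))]
clamp_bar top []
mould scene [(np.float64(0.88), array([352. , 169.4])), (np.float64(0.68), array([232.6, 247.4])), (np.float64(0.55), array([322.2, 110.7]))]
mould top [(np.float64(0.76), array([184.2, 264.4])), (np.float64(0.72), array([246.6, 196.8])), (np.float64(0.64), array([374.1, 256.6]))]
   tri [ 0.385  0.567 -0.555] [np.float64(0.02500000372404316), np.float64(0.025000003724042923)]
rack scene [(np.float64(0.84), array([297.7, 277.8]))]
rack top [(np.float64(0.59), array([374.2, 193. ]))]
   tri [ 0.583 -0.218 
[... 391 characters left out ...]
, 262.2]))]
small_mould_a top [(np.float64(0.87), array([355. , 189.9]))]
   tri [ 0.582 -0.206 -0.123] [np.float64(0.054129690688893), np.float64(0.05412969068889298)]
shaker scene [(np.float64(0.63), array([348.3, 230.7])), (np.float64(0.26), array([365. , 147.9]))]
shaker top [(np.float64(0.83), array([307. , 176.9]))]
   tri [ 0.641  0.005 -0.024] [np.float64(0.0018375428257339517), np.float64(0.0018375428257339829)]
jar scene [(np.float64(0.91), array([377.8, 249.4]))]
jar top [(np.float64(0.94), array([309.1, 142. ]))]
   tri [ 0.756 -0.006 -0.02 ] [np.float64(0.009566825666682597), np.float64(0.00956682566668264)]
measure scene [(np.float64(0.8), array([384.4, 120.2]))]
measure top []
```

```bash
python3 - <<'E'
import cv2
a=cv2.imread("pics/scene0.png");b=cv2.imread("pics/top0.png")
cv2.imwrite("pics/c1.png",cv2.resize(a[90:215,280:420],None,fx=5,fy=4.7,interpolation=cv2.INTER_CUBIC))
cv2.imwrite("pics/c2.png",cv2.resize(b[160:245,215:295],None,fx=7,fy=7,interpolation=cv2.INTER_CUBIC))
cv2.imwrite("pics/c3.png",cv2.resize(b[160:225,330:420],None,fx=8,fy=8,interpolation=cv2.INTER_CUBIC))
E
```

```text
(no output)
```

View pics/c1.png

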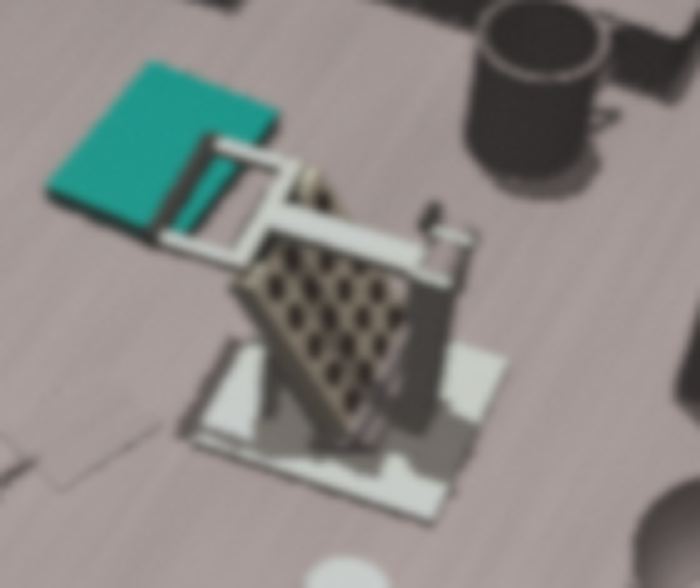

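View pics/c2.png

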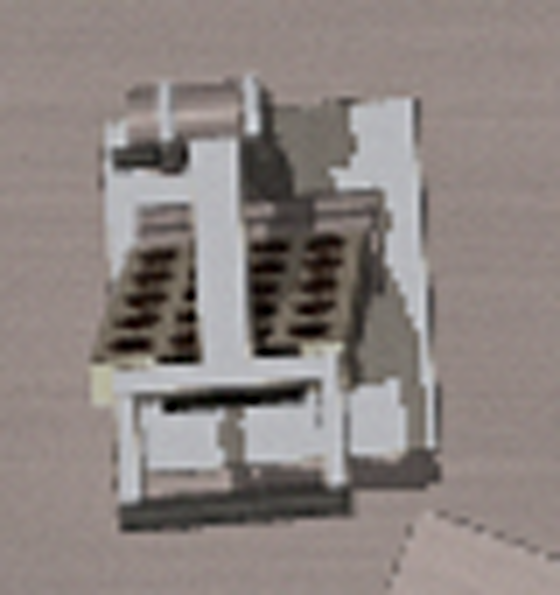

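View pics/c3.png

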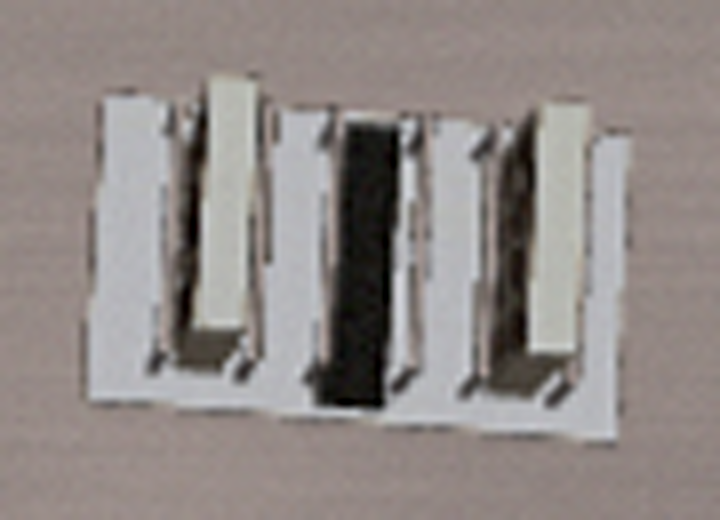

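```bash
python3 - <<'E'
from h import *
np.set_printoptions(precision=4,suppress=True)
S=lambda u,v:(280+u/5,90+v/4.7)
T=lambda u,v:(215+u/7,160+v/7)
def world(p,P):
    c,s=np.cos(p[2]),np.sin(p[2]);P=np.array(P,float)
    return np.array([p[0]+c*P[0]-s*P[1],p[1]+s*P[0]+c*P[1],P[2]])
def f(p,full=False):
    t=p[3];w=p[4]
    obs=[("top",T(120,514),(-.098,w,.176)),("top",T(352,500),(-.098,-w,.176)),
     ("scene",S(212,138),(-.098,w,.176)),("scene",S(158,234),(-.098,-w,.176)),
     ("top",T(417,98),(.085,-.075,t)),("top",T(434,452),(-.085,-.075,t)),
     ("scene",S(185,437),(-.085,-.075,0)),("scene",S(433,523),(.085,-.075,0)),("scene",S(508,358),(.085,.075,t))]
    r=np.array([proj(c,world(p,P))[0]-uv for c,uv,P in obs])
    return r if full else r.ravel()
r=least_squares(f,[.6,.19,0.05,.008,.045],loss="soft_l1")
print(r.x, np.degrees(r.x[2]));print(f(r.x,True))
R=lambda u,v:(330+u/8,160+v/8)
def g(p,full=False):
    obs=[(R(100,95),(.065,.110,.008)),(R(630,135),(.065,-.110,.008)),(R(612,440),(-.065,-.110,.004)),(R(85,400),(-.065,.110,.004)),
     (R(345,122),(.06,.014,.011)),(R(398,124),(.06,-.014,.011)),(R(385,404),(-.06,-.014,.011)),(R(315,404),(-.06,.014,.011))]
    q=np.array([proj("top",world(p,P))[0]-uv for uv,P in obs]);return q if full else q.ravel()
r=least_squares(g,[.58,-.22,-.05],loss="soft_l1");print(r.x,np.degrees(r.x[2]));print(g(r.x,True))
rk=r.x
for P in [(.065,.11,.008),(.065,-.11,.008),(-.065,-.11,0),(-.065,.11,0),(.06,0,.011),(-.06,0,.011)]: print(P,proj("scene",world(rk,P)))
st=robot.read_state();print(Rn.from_rotvec(st["orientation"]).as_matrix())
E
python3 -c "
import cv2
a=cv2.imread('pics/scene0.png');cv2.imwrite('pics/c4.png',cv2.resize(a[225:325,250:345],None,fx=6,fy=6,interpolation=cv2.INTER_CUBIC))"
```

```text
[0.5466 0.1829 0.0948 0.003  0.0483] 5.431978715891021
[[-0.1829 -5.4533]
 [-0.4404 -6.4463]
 [ 4.4416  0.8271]
 [ 3.0416  2.6212]
 [-0.5673  2.153 ]
 [ 1.001   1.9497]
 [-1.3207  0.2502]
 [-2.7848 -1.1845]
 [-2.7268 -1.0204]]
[ 0.5808 -0.2188 -0.0737] -4.223354221783805
[[ 0.4119 -0.3517]
 [ 0.0794 -0.405 ]
 [ 0.3405  0.2012]
 [-0.4314  0.1158]
 [-1.4668 -0.3069]
 [ 0.3174  0.0745]
 [-0.0479  0.674 ]
 [ 0.1876  0.0248]]
(0.065, 0.11, 0.008) [[335.6557 258.5936]]
(0.065, -0.11, 0.008) [[293.9733 320.5591]]
(-0.065, -0.11, 0) [[256.4728 297.0801]]
(-0.065, 0.11, 0) [[299.5418 238.8054]]
(0.06, 0, 0.011) [[314.1495 287.1012]]
(-0.06, 0, 0.011) [[279.9027 266.2068]]
[[ 0.      0.3698 -0.9291]
 [-0.     -0.9291 -0.3698]
 [-1.      0.     -0.    ]]
```

View pics/c4.png

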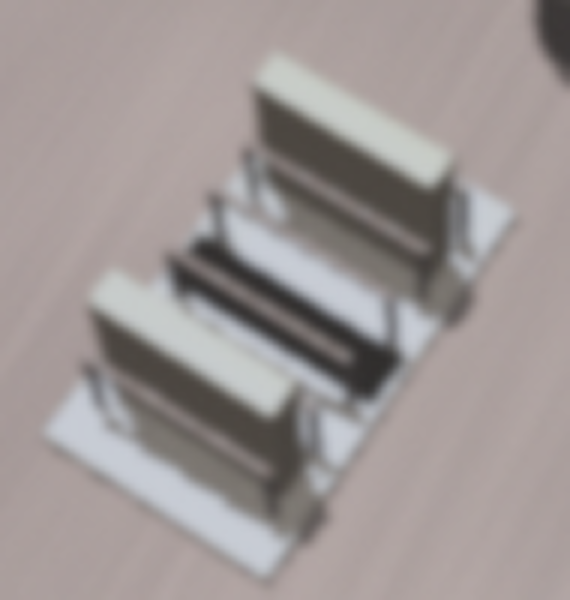

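```bash
python3 - <<'E'
from h import *
np.set_printoptions(precision=4,suppress=True)
S=lambda u,v:(280+u/5,90+v/4.7)
T=lambda u,v:(215+u/7,160+v/7)
def world(p,P):
    c,s=np.cos(p[2]),np.sin(p[2]);P=np.array(P,float)
    return np.array([p[0]+c*P[0]-s*P[1],p[1]+s*P[0]+c*P[1],P[2]])
def f(p,full=False):
    t=p[3];w=p[4]
    obs=[("top",T(120,514),(-.098,w,.176)),("top",T(352,500),(-.098,-w,.176)),
     ("scene",S(212,138),(-.098,w,.176)),("scene",S(158,234),(-.098,-w,.176)),
     ("top",T(417,98),(.085,-.075,t)),("top",T(438,485),(-.085,-.075,t)),
     ("scene",S(185,437),(-.085,-.075,0)),("scene",S(433,523),(.085,-.075,0)),("scene",S(508,358),(.085,.075,t))]
    r=np.array([proj(c,world(p,P))[0]-uv for c,uv,P in obs])
    return r if full else r.ravel()
r=least_squares(f,[.6,.19,0.05,.008,.045],loss="soft_l1")
print(r.x, np.degrees(r.x[2]));print(f(r.x,True))
print(tri(S(185,185),T(236,507)), world(r.x,(-.098,0,.176)))
p=r.x
for c in("scene","top"):
  print(c,"hinge",proj(c,world(p,(.07,0,.176))),"mouldtop corners",[proj(c,world(p,(a,b,z)))[0] for b in(.055,-.055) for a,z in((-.0313,.167),(-.0487,.157))])
print("scene corner onz",onz("scene",S(185,437),0),onz("scene",S(433,523),0),onz("top",T(417,98),.008),onz("top",T(438,485),.008))
E
```

```text
[ 0.5389  0.1823  0.0964 -0.0038  0.0478] 5.5256889683472155
[[ 0.1641 -2.8443]
 [-0.4226 -3.8628]
 [ 2.0873  0.2188]
 [ 0.8003  1.7376]
 [-0.3114  4.7898]
 [ 0.7606 -0.2591]
 [-3.4038 -0.4829]
 [-4.9403 -2.0202]
 [-5.0831 -0.6126]]
(array([0.4333, 0.1738, 0.1745]), [np.float64(0.002010943616353767), np.float64(0.0020109436163538333)]) [0.4414 0.1729 0.176 ]
scene hinge [[370.1698 146.9835]] mouldtop corners [array([345.0856, 126.172 ]), array([339.7795, 126.6748]), array([331.9068, 151.8867]), array([326.5062, 152.177 ])]
top hinge [[244.6464 173.263 ]] mouldtop corners [array([228.9299, 208.8262]), array([229.8834, 215.0781]), array([265.8997, 205.4201]), array([266.6762, 211.6821])]
scene corner onz [0.4725 0.1032 0.    ] [0.6482 0.1165 0.    ] [0.6446 0.1141 0.008 ] [0.4594 0.1011 0.008 ]
```

```bash
python3 - <<'E'
from h import *
np.set_printoptions(precision=4,suppress=True)
S=lambda u,v:(280+u/5,90+v/4.7)
T=lambda u,v:(215+u/7,160+v/7)
print("hinge",tri((365.9,147.1),(245.4,175.6)))
print("bar det",tri((316.3,128),T(236,507)))
print("mould foot",tri((352,169.4),(246.6,196.8)))
# mould top edge front -y corner: scene ~ (235,285)crop; top (340,345)
print("mouldtop -y corner",tri(S(240,283),T(338,347)))
def world(p,P):
    c,s=np.cos(p[2]),np.sin(p[2]);P=np.array(P,float)
    return np.array([p[0]+c*P[0]-s*P[1],p[1]+s*P[0]+c*P[1],P[2]])
def f(p,full=False):
    t=.008;w=p[3];b=p[4];h=.176
    obs=[("top",T(120,514),(-.098,w,h)),("top",T(352,500),(-.098,-w,h)),
     ("scene",S(212,138),(-.098,w,h)),("scene",S(158,234),(-.098,-w,h)),
     ("top",T(417,98),(b+.085,-.075,t)),
     ("scene",S(185,437),(b-.085,-.075,0)),("scene",S(433,523),(b+.085,-.075,0)),("scene",S(508,358),(b+.085,.075,t)),("scene",(365.9,147.1),(.07,0,h)),("top",(245.4,175.6),(.07,0,h))]
    r=np.array([proj(c,world(p,P))[0]-uv for c,uv,P in obs])
    return r if full else r.ravel()
r=least_squares(f,[.53,.18,0.07,.045,.02],loss="soft_l1")
print(r.x, np.degrees(r.x[2]));print(f(r.x,True))
p=r.x
print("bar",world(p,(-.098,0,.176)))
import cv2
for c in("scene","top"):
  im=cv2.imread(f"pics/{c}0.png"); im=cv2.resize(im,None,fx=5,fy=5,interpolation=cv2.INTER_CUBIC)
  def L(A,B,col):
    a,b=[tuple(int(v) for v in (proj(c,world(p,q))[0]*5+2)) for q in(A,B)];cv2.line(im,a,b,col,1)
  u=np.array([-.5,0,.8660]);n=np.array([.866,0,.5]);F=np.array([.035,0,.032])
  for s in(-.01,.01):
    q=[F+s*n+np.array([0,y,0])+d*u for y,d in((-.055,0),(.055,0),(.055,.15),(-.055,.15))]
    for i in range(4):L(q[i],q[(i+1)%4],(0,0,255) if s>0 else (255,0,0))
  q=[(p[4]+a,b,.004) for a,b in((.085,.075),(.085,-.075),(-.085,-.075),(-.085,.075))]
  for i in range(4):L(q[i],q[(i+1)%4],(0,200,0))
  L((-.098,-.038,.176),(-.098,.038,.176),(0,255,255));L((-.098,0,.176),(.07,0,.176),(0,255,255))
  x0,y0=(285,90) if c=="scene" else (200,150)
  cv2.imwrite(f"pics/ov_{c}.png",im[y0*5:y0*5+600,x0*5:x0*5+600])
E
```

```text
hinge (array([0.5993, 0.185 , 0.1757]), [np.float64(0.002705329742182047), np.float64(0.00270532974218226)])
bar det (array([0.4321, 0.1725, 0.1817]), [np.float64(0.0015108917697120913), np.float64(0.0015108917697121366)])
mould foot (array([0.56  , 0.1996, 0.0198]), [np.float64(0.006191843981518947), np.float64(0.006191843981518989)])
mouldtop -y corner (array([0.4994, 0.131 , 0.1609]), [np.float64(0.002658423447510409), np.float64(0.002658423447510353)])
[0.5304 0.1806 0.0741 0.0469 0.0246] 4.244740763185076
[[ 0.171  -0.2466]
 [-0.8996 -0.5056]
 [-0.0999 -0.5943]
 [-1.8642  0.2637]
 [ 0.0526 -0.1943]
 [ 0.595   0.7807]
 [-1.1639  0.22  ]
 [-0.1164 -0.3215]
 [ 1.2577 -0.4066]
 [ 0.2671  0.4253]]
bar [0.4326 0.1734 0.176 ]
```

View pics/ov_scene.png

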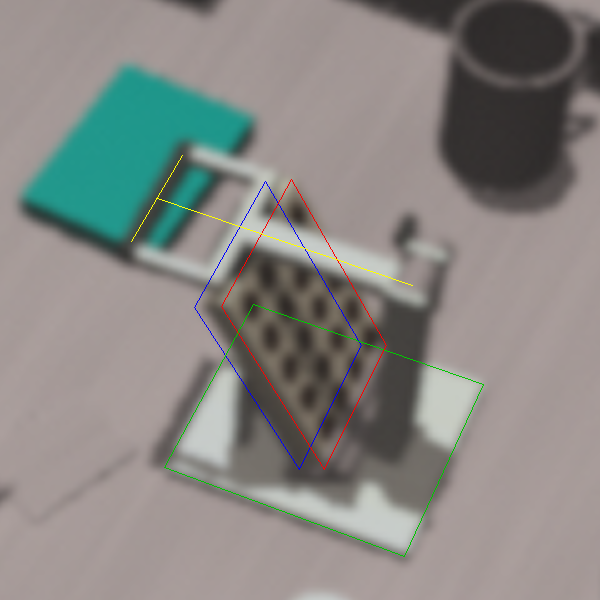

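View pics/ov_top.png

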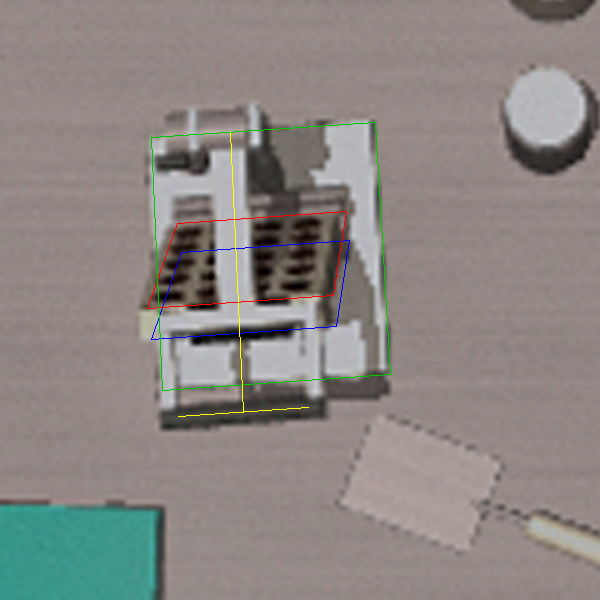

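play_rows([
  {"slide": [0.7,0.9,0.6],"roll": 1,"fingers": -0.27},
  {"slide": [0.7,0.9,0.6],"roll": 1,"fingers": -0.27},
  {"slide": [0.7,0.9,0.6],"roll": 1,"fingers": -0.27},
  {"slide": [0.7,0.9,0.6],"roll": 1,"fingers": -0.27},
  {"slide": [0.7,0.9,0.6],"roll": 1,"fingers": -0.27},
  {"slide": [0.7,0.9,0],"roll": 1,"fingers": -0.27},
  {"slide": [0.7,0.9,0],"roll": 1,"fingers": -0.27},
  {"slide": [0.7,0.9,0],"roll": 1,"fingers": -0.27},
  {"slide": [0.7,0.9,0],"roll": 1,"fingers": -0.27},
  {"slide": [0,0.9,0],"roll": 0,"fingers": -0.27},
  {"slide": [0,0.9,0],"roll": 0,"fingers": -0.27},
  {"slide": [0,0.9,0],"roll": 0,"fingers": -0.27},
  {"slide": [0,0.9,0],"roll": 0,"fingers": -0.27},
  {"slide": [0,0.9,0],"roll": 0,"fingers": -0.27},
  {"slide": [0,0.9,0],"roll": 0,"fingers": -0.27},
  {"slide": [0,0.9,0],"roll": 0,"fingers": -0.27},
  {"slide": [0,0.9,0],"roll": 0,"fingers": -0.27},
  {"slide": [0,0.9,0],"roll": 0,"fingers": -0.27},
  {"slide": [0,0.9,0],"roll": 0,"fingers": -0.27},
  {"slide": [0,0.9,0],"roll": 0,"fingers": -0.27},
], squeeze=15)

```text
t: 3.6
tool_pos: [0.4108, -0.0166, 0.3088]
orientation: [1.162, 1.239, -1.161]
force: [-0.5, 0.2, -0.2]
opening: 0.034
```

play_rows([
  {"slide": [0.1,0.9,0],"roll": 0.06,"fingers": -0.27},
  {"slide": [0.1,0.9,0],"fingers": -0.27},
  {"slide": [0.1,0.9,0],"fingers": -0.27},
  {"slide": [0.1,0.9,-0.3],"fingers": -0.27},
  {"slide": [0.1,0.9,-0.5],"fingers": -0.27},
  {"slide": [0.1,0.9,-0.5],"fingers": -0.27},
  {"slide": [0.14,0.95,-0.6],"fingers": -0.27},
  {"slide": [0,0,-0.4],"fingers": -0.27},
  {"slide": [0,0,0],"fingers": -0.27},
])

```text
$.plan[1]: bad value
```

```bash
python3 - <<'E'
from h import *
import cv2
np.set_printoptions(precision=4,suppress=True)
s=robot.read_state();print(s["tool_pos"],Rn.from_rotvec(s["orientation"]).as_matrix()[:,1],s["q"])
a=robot.read_camera("scene")[:,:,::-1];b=robot.read_camera("top")[:,:,::-1]
x=cv2.resize(a[70:195,270:400],None,fx=3,fy=4,interpolation=cv2.INTER_CUBIC)
y=cv2.resize(b[160:285,190:320],None,fx=3,fy=4,interpolation=cv2.INTER_CUBIC)
cv2.imwrite("pics/d1.png",np.hstack([x,y]))
E
```

```text
[ 0.4108 -0.0166  0.3088] [0.9979 0.0645 0.0005] [-0.1652 -0.4133  1.819  -0.      1.7353 -0.2298]
```

View pics/d1.png

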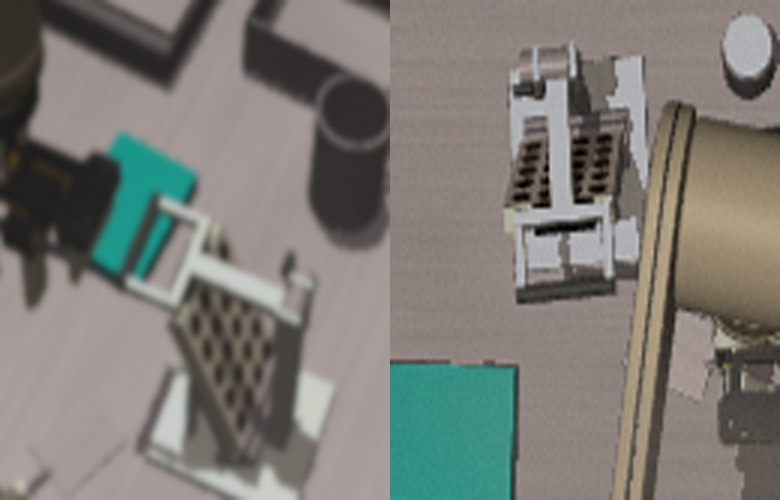

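play_rows([
  {"slide": [0.1,0.9,0],"roll": 0.06,"fingers": -0.27},
  {"slide": [0.1,0.9,0],"roll": 0,"fingers": -0.27},
  {"slide": [0.1,0.9,0],"roll": 0,"fingers": -0.27},
  {"slide": [0.1,0.9,-0.3],"roll": 0,"fingers": -0.27},
  {"slide": [0.1,0.9,-0.5],"roll": 0,"fingers": -0.27},
  {"slide": [0.1,0.9,-0.5],"roll": 0,"fingers": -0.27},
  {"slide": [0.14,0.95,-0.6],"roll": 0,"fingers": -0.27},
  {"slide": [0,0,-0.4],"roll": 0,"fingers": -0.27},
  {"slide": [0,0,0],"roll": 0,"fingers": -0.27},
])

```text
t: 4.82
tool_pos: [0.4326, 0.172, 0.2386]
orientation: [1.153, 1.244, -1.157]
force: [-0.2, 0.7, -0.2]
opening: 0.0336
```

```bash
python3 - <<'E'
from h import *
import cv2
np.set_printoptions(precision=4,suppress=True)
s=robot.read_state();print(s["tool_pos"],Rn.from_rotvec(s["orientation"]).as_matrix()[:,1],s["q"])
a=robot.read_camera("scene")[:,:,::-1];b=robot.read_camera("top")[:,:,::-1]
x=cv2.resize(a[70:195,270:400],None,fx=3,fy=4,interpolation=cv2.INTER_CUBIC)
y=cv2.resize(b[160:285,190:320],None,fx=3,fy=4,interpolation=cv2.INTER_CUBIC)
cv2.imwrite("pics/d2.png",np.hstack([x,y]))
E
```

```text
[0.4326 0.172  0.2386] [ 0.9973  0.073  -0.002 ] [ 0.2686 -0.2462  1.8142 -0.0006  1.5758  0.1956]
```

View pics/d2.png

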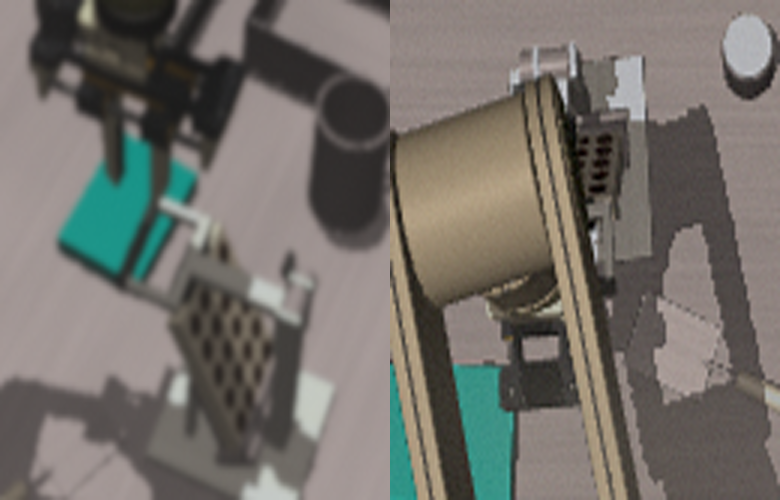

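play_rows([
  {"slide": [0,0,-0.7],"roll": 0,"fingers": -0.27},
  {"slide": [0,0,-0.7],"roll": 0,"fingers": -0.27},
  {"slide": [0,0,-0.6],"roll": 0,"fingers": -0.27},
  {"slide": [0,0,-0.6],"roll": 0,"fingers": -0.27},
  {"slide": [0,0,0],"roll": 0,"fingers": -0.27},
])

```text
t: 5.55
tool_pos: [0.4321, 0.1726, 0.1601]
orientation: [1.154, 1.244, -1.158]
force: [-0.1, 0.3, 0.3]
opening: 0.0333
```

```bash
python3 - <<'E'
from h import *
import cv2
a=robot.read_camera("scene")[:,:,::-1]
cv2.imwrite("pics/d3.png",cv2.resize(a[80:200,270:400],None,fx=5,fy=5,interpolation=cv2.INTER_CUBIC))
E
```

```text
(no output)
```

View pics/d3.png

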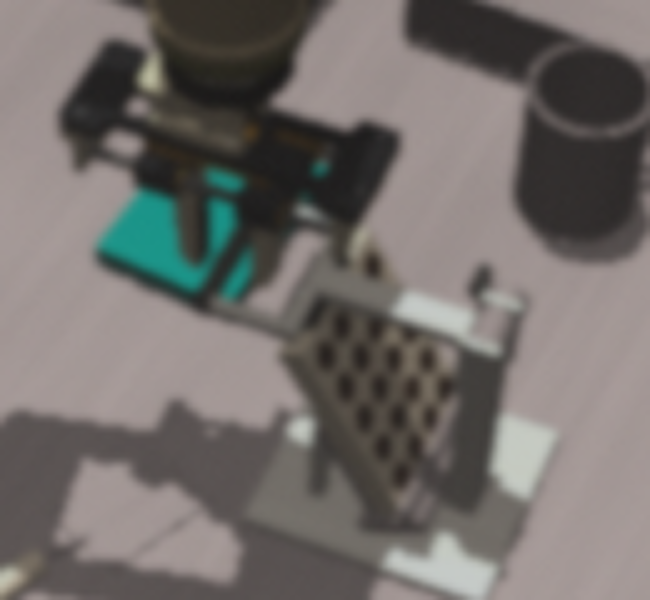

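play_rows([
  {"slide": [0,0,0],"roll": 0,"fingers": -1},
  {"slide": [0,0,0],"roll": 0,"fingers": -1},
  {"slide": [0,0,0],"roll": 0,"fingers": -1},
  {"slide": [0,0,0],"roll": 0,"fingers": -1},
], squeeze=30)

```text
t: 6.1
tool_pos: [0.4334, 0.1732, 0.1623]
orientation: [1.156, 1.242, -1.154]
force: [-0.6, 0.8, 5.3]
opening: 0.0133
```

play_rows([
  {"slide": [0.02,0.0,0.45],"roll": 0,"fingers": -1},
  {"slide": [0.05,0.0,0.445],"roll": 0,"fingers": -1},
  {"slide": [0.09,0.01,0.44],"roll": 0,"fingers": -1},
  {"slide": [0.12,0.01,0.43],"roll": 0,"fingers": -1},
  {"slide": [0.16,0.01,0.42],"roll": 0,"fingers": -1},
  {"slide": [0.19,0.015,0.4],"roll": 0,"fingers": -1},
  {"slide": [0.22,0.02,0.39],"roll": 0,"fingers": -1},
  {"slide": [0.25,0.02,0.37],"roll": 0,"fingers": -1},
  {"slide": [0.28,0.02,0.35],"roll": 0,"fingers": -1},
  {"slide": [0.31,0.02,0.325],"roll": 0,"fingers": -1},
  {"slide": [0.33,0.025,0.3],"roll": 0,"fingers": -1},
  {"slide": [0.355,0.025,0.27],"roll": 0,"fingers": -1},
])

```text
t: 7.6
tool_pos: [0.5031, 0.1788, 0.3034]
orientation: [1.155, 1.245, -1.155]
force: [-12.9, 1.7, 12.4]
opening: 0.0133
```

```bash
python3 - <<'E'
from h import *
import cv2
a=robot.read_camera("scene")[:,:,::-1]
cv2.imwrite("pics/d4.png",cv2.resize(a[60:200,270:400],None,fx=4,fy=4,interpolation=cv2.INTER_CUBIC))
s=robot.read_state();print(s["tool_pos"],s["force"],s["q"])
E
```

```text
[0.50477508 0.17897402 0.30439858] [-13.53033111   0.94837046  16.06780908] [ 2.44222183e-01 -6.66549778e-02  1.53472414e+00  1.08542948e-03
  1.67125262e+00  1.70485102e-01]
```

View pics/d4.png

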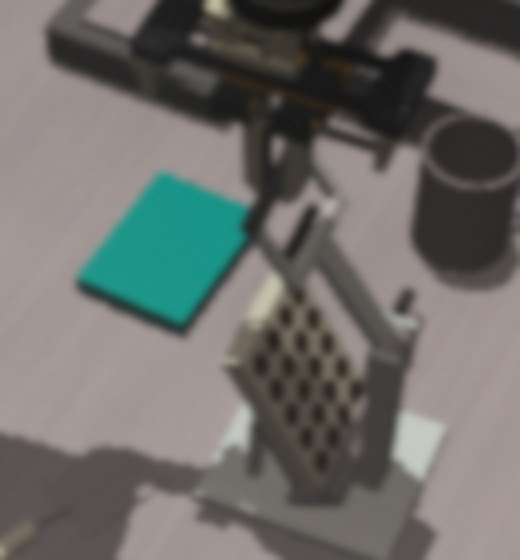

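play_rows([
  {"slide": [0.3,0.03,0.34],"roll": 0,"fingers": -1},
  {"slide": [0.39,0.03,0.21],"roll": 0,"fingers": -1},
  {"slide": [0.41,0.03,0.18],"roll": 0,"fingers": -1},
  {"slide": [0.42,0.03,0.145],"roll": 0,"fingers": -1},
])

```text
t: 8.15
tool_pos: [0.5507, 0.1821, 0.3279]
orientation: [1.156, 1.242, -1.153]
force: [-2.6, 2.9, 2.1]
opening: 0.0133
```

play_rows([
  {"slide": [0.43,0.03,0.11],"roll": 0,"fingers": -1},
  {"slide": [0.44,0.03,0.08],"roll": 0,"fingers": -1},
  {"slide": [0.44,0.03,0.04],"roll": 0,"fingers": -1},
  {"slide": [0.44,0.03,0.0],"roll": 0,"fingers": -1},
  {"slide": [0,0,0],"roll": 0,"fingers": -1},
])

```text
t: 8.78
tool_pos: [0.6041, 0.1857, 0.3339]
orientation: [1.157, 1.241, -1.153]
force: [4.0, 2.4, -0.4]
opening: 0.013
```

```bash
python3 - <<'E'
from h import *
import cv2
a=robot.read_camera("scene")[:,:,::-1]
cv2.imwrite("pics/d5.png",cv2.resize(a[60:200,270:400],None,fx=4,fy=4,interpolation=cv2.INTER_CUBIC))
s=robot.read_state();print(s["tool_pos"],s["force"],s["q"])
E
```

```text
[0.60372809 0.18571998 0.33393272] [2.54321509 3.17837763 1.06112742] [2.17285259e-01 1.97620242e-01 1.20594936e+00 4.30332603e-06
 1.73492743e+00 1.44240621e-01]
```

View pics/d5.png

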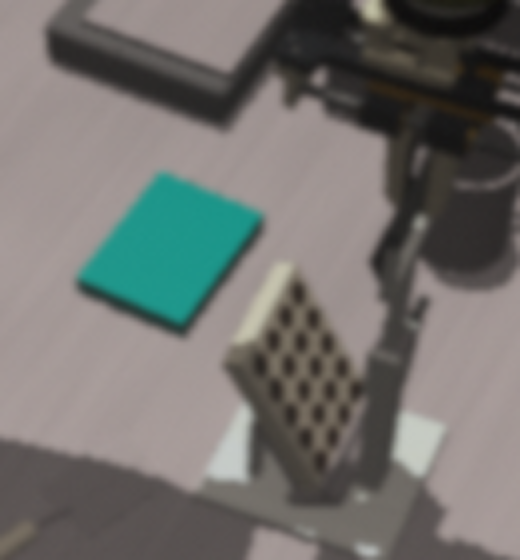

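play_rows([
  {"slide": [0,0,0],"roll": 0,"fingers": 0.1},
  {"slide": [0.3,0,0.1],"roll": 0,"fingers": 0.1},
  {"slide": [0.3,0,0.3],"roll": 0,"fingers": 0.1},
  {"slide": [0,0,0.8],"roll": 0,"fingers": 0.1},
  {"slide": [0,0,0.9],"roll": 0,"fingers": 0.1},
  {"slide": [0,0,0.9],"roll": 0,"fingers": 0.1},
  {"slide": [0,0,0],"roll": 0,"fingers": 0.1},
], squeeze=15)

```text
t: 9.7
tool_pos: [0.6211, 0.1853, 0.4253]
orientation: [1.158, 1.24, -1.152]
force: [-0.1, 0.2, 0.2]
opening: 0.0512
```

```bash
python3 - <<'E'
from h import *
import cv2
a=robot.read_camera("scene")[:,:,::-1]
cv2.imwrite("pics/d6.png",cv2.resize(a[60:200,270:400],None,fx=4,fy=4,interpolation=cv2.INTER_CUBIC))
s=robot.read_state();print(s["t"],s["tool_pos"],s["force"],s["q"])
E
```

```text
9.75 [0.62086359 0.1852569  0.42313411] [ 0.89945844  0.19534128 -0.26466647] [ 2.11043071e-01  2.84241097e-01  9.43376850e-01 -3.14586955e-04
  1.91256744e+00  1.38253277e-01]
```

View pics/d6.png

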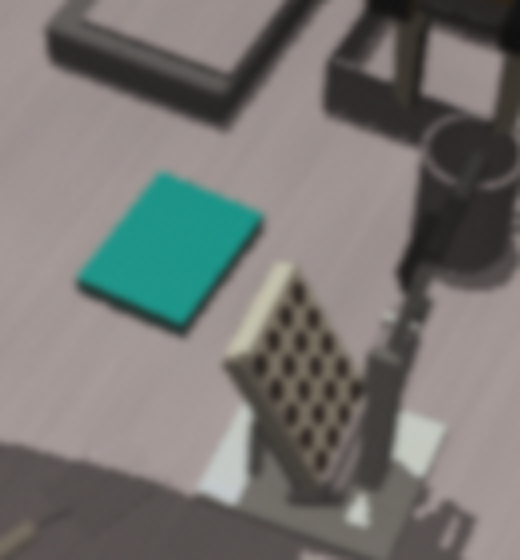

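```bash
python3 - <<'E'
from h import *
np.set_printoptions(precision=4,suppress=True)
S=lambda u,v:(270+(u)/4,60+(v)/4)
for n,uv,z in (("-y back",(227,352),.157),("-y front",(245,360),.167),("+y back",(278,264),.157),("+y front",(295,268),.167)):
    print(n,onz("scene",S(*uv),z))
p=(.5304,.1806,.0741)
c,s=np.cos(p[2]),np.sin(p[2])
for a,b in((-.0487,-.055),(-.0313,-.055),(-.0487,.055),(-.0313,.055),(-.032,0)): print("pred",p[0]+c*a-s*b,p[1]+s*a+c*b)
E
```

```text
-y back [0.4889 0.1375 0.157 ]
-y front [0.508 0.13  0.167]
+y back [0.4831 0.2345 0.157 ]
+y front [0.5003 0.2291 0.167 ]
pred 0.48590541144847027 0.1221455597098896
pred 0.503257663255491 0.12343372011362222
pred 0.47776186866625253 0.23184370331749216
pred 0.4951141204732733 0.23313186372122477
pred 0.4984878127686974 0.17823096937244576
```

play_rows([
  {"slide": [-0.8,-0.03,0],"roll": 0,"fingers": 0.5},
  {"slide": [-0.8,-0.03,0],"roll": 0,"fingers": 0.5},
  {"slide": [-0.8,-0.03,0],"roll": 0,"fingers": 0.5},
  {"slide": [-0.8,-0.04,0],"roll": 0,"fingers": 0.5},
  {"slide": [-0.8,-0.04,0],"roll": 0,"fingers": 0.5},
  {"slide": [0,0,-0.9],"roll": 0,"fingers": 0.5},
  {"slide": [0,0,-0.9],"roll": 0,"fingers": 0.5},
  {"slide": [0,0,-0.9],"roll": 0,"fingers": 0.5},
  {"slide": [0,0,-0.9],"roll": 0,"fingers": 0.5},
  {"slide": [0,0,-0.9],"roll": 0,"fingers": 0.5},
  {"slide": [0,0,-0.9],"roll": 0,"fingers": 0.5},
  {"slide": [0,0,-0.9],"roll": 0,"fingers": 0.5},
  {"slide": [0,0,-0.8],"roll": 0,"fingers": 0.5},
  {"slide": [0,0,0],"roll": 0,"fingers": 0.5},
])

```text
t: 11.5
tool_pos: [0.4978, 0.1796, 0.2054]
orientation: [1.151, 1.247, -1.161]
force: [0.0, -0.0, -0.4]
opening: 0.0699
```

```bash
python3 - <<'E'
from h import *
import cv2
a=robot.read_camera("scene")[:,:,::-1];b=robot.read_camera("top")[:,:,::-1]
cv2.imwrite("pics/d7.png",cv2.resize(a[60:200,270:410],None,fx=4,fy=4,interpolation=cv2.INTER_CUBIC))
cv2.imwrite("pics/d7t.png",cv2.resize(b[130:260,190:310],None,fx=4,fy=4,interpolation=cv2.INTER_CUBIC))
s=robot.read_state();print(s["t"],s["tool_pos"],s["force"],s["q"])
E
```

```text
11.6 [0.49991603 0.18016135 0.20900493] [ 0.48791442 -0.37621951  0.76374681] [ 2.49468420e-01 -4.94158948e-02  1.69045396e+00 -1.04790187e-04
  1.50203734e+00  1.76525334e-01]
```

View pics/d7.png

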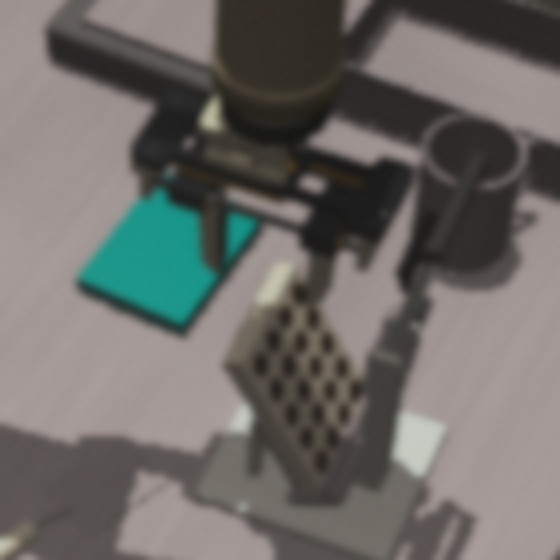

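View pics/d7t.png

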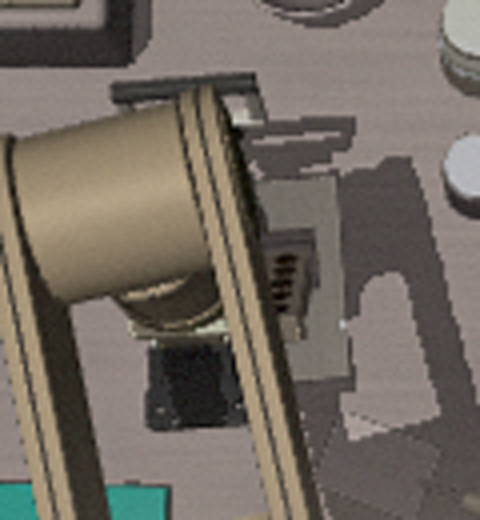

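```bash
python3 - <<'E'
from h import *
print(onz("top",(235.6,151.8),.341))
import numpy as np
for r in (.04,.08,.168):
  print(r,proj("scene",(.5304+.07+.178*r+.0,.1806+.006,.176+.984*r)))
# body +x end bottom now
print(proj("scene",(.500+.094,.187,.209+.084)))
E
```

```text
[0.62948847 0.19022517 0.341     ]
0.04 [[370.77147523 138.92788695]]
0.08 [[374.40268871 130.89003517]]
0.168 [[383.16505943 111.49413969]]
[[369.13293836 118.96412073]]
```

play_rows([
  {"slide": [0.06,0,-0.6],"roll": 0,"fingers": 0.5},
  {"slide": [0,0,-0.6],"roll": 0,"fingers": 0.5},
  {"slide": [0,0,0],"roll": 0,"fingers": 0.5},
])

```text
t: 11.98
tool_pos: [0.5007, 0.18, 0.1709]
orientation: [1.153, 1.245, -1.159]
force: [0.5, 0.0, 0.2]
opening: 0.0699
```

play_rows([
  {"slide": [0.03,0,-0.35],"roll": 0,"fingers": 0.5},
  {"slide": [0.03,0,-0.35],"roll": 0,"fingers": 0.5},
  {"slide": [0,0,-0.35],"roll": 0,"fingers": 0.5},
  {"slide": [0,0,0],"roll": 0,"fingers": 0.5},
])

```text
t: 12.48
tool_pos: [0.5032, 0.1802, 0.1406]
orientation: [1.154, 1.244, -1.157]
force: [-0.1, -0.5, -0.6]
opening: 0.0696
```

```bash
python3 - <<'E'
from h import *
import cv2
a=robot.read_camera("scene")[:,:,::-1]
cv2.imwrite("pics/d8.png",cv2.resize(a[80:200,290:410],None,fx=5,fy=5,interpolation=cv2.INTER_CUBIC))
s=robot.read_state();print(s["t"],s["tool_pos"],s["force"],s["q"])
E
```

```text
12.525 [0.50364292 0.18030449 0.14141166] [-0.00543124 -0.68566258 -0.64973116] [2.47913195e-01 5.85619662e-03 1.76118775e+00 1.97682084e-05
 1.37571296e+00 1.74857489e-01]
```

View pics/d8.png

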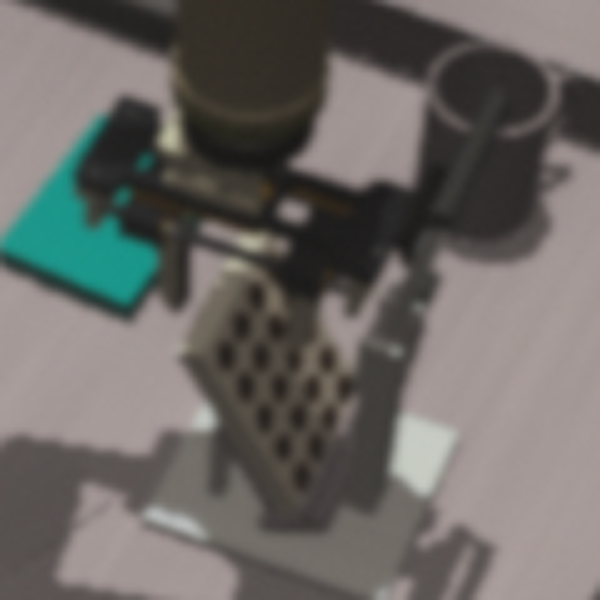

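play_rows([
  {"slide": [0,0,0],"roll": 0,"fingers": -1},
  {"slide": [0,0,0],"roll": 0,"fingers": -1},
  {"slide": [0,0,0],"roll": 0,"fingers": -1},
  {"slide": [0,0,0],"roll": 0,"fingers": -1},
], squeeze=12)

```text
t: 13.02
tool_pos: [0.5036, 0.1804, 0.1421]
orientation: [1.155, 1.244, -1.156]
force: [-3.6, -0.6, 1.6]
opening: 0.0343
```

play_rows([
  {"slide": [-0.1,-0.01,0.3],"roll": 0,"fingers": -1},
  {"slide": [-0.1,0,0.3],"roll": 0,"fingers": -1},
  {"slide": [-0.05,0,0.3],"roll": 0,"fingers": -1},
], squeeze=16)

```text
t: 13.4
tool_pos: [0.4967, 0.1801, 0.1698]
orientation: [1.156, 1.242, -1.155]
force: [2.2, 0.1, -4.9]
opening: 0.0278
```

```bash
python3 - <<'E'
from h import *
import cv2
a=robot.read_camera("scene")[:,:,::-1]
cv2.imwrite("pics/d9.png",cv2.resize(a[80:200,290:410],None,fx=5,fy=5,interpolation=cv2.INTER_CUBIC))
s=robot.read_state();print(s["t"],s["tool_pos"],s["force"],s["opening"])
E
```

```text
13.45 [0.49719035 0.18032358 0.17127873] [ 2.56201863  1.3633373  -0.79245966] 0.026912161824199223
```

View pics/d9.png

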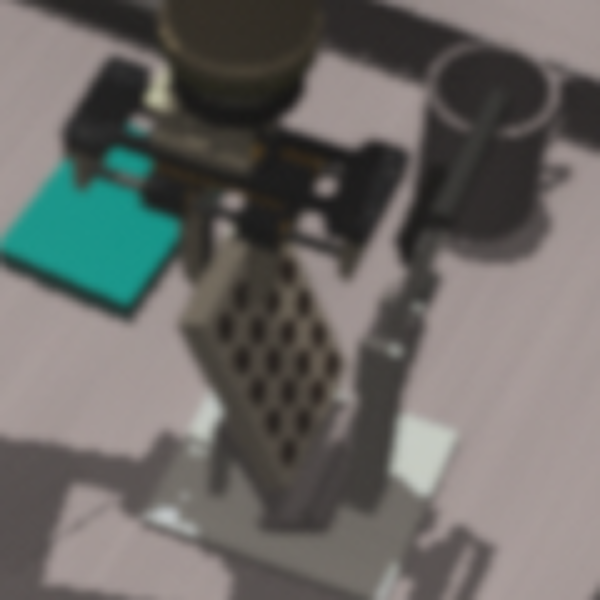

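play_rows([
  {"slide": [0,0,0.35],"roll": 0,"fingers": -1},
  {"slide": [0,0,0.35],"roll": 0,"fingers": -1},
  {"slide": [0,0,0.35],"roll": 0,"fingers": -1},
  {"slide": [0,0,0.35],"roll": 0,"fingers": -1},
])

```text
t: 13.95
tool_pos: [0.4965, 0.1801, 0.2117]
orientation: [1.155, 1.243, -1.155]
force: [1.7, 0.3, -5.1]
opening: 0.024
```

```bash
python3 - <<'E'
from h import *
import cv2
a=robot.read_camera("scene")[:,:,::-1]
cv2.imwrite("pics/d10.png",cv2.resize(a[70:190,290:410],None,fx=5,fy=5,interpolation=cv2.INTER_CUBIC))
s=robot.read_state();print(s["t"],s["tool_pos"],s["force"],s["opening"])
E
```

```text
14.0 [0.4971721  0.18028562 0.21336212] [ 1.77933557  0.43815852 -1.77342543] 0.02367054905655002
```

View pics/d10.png

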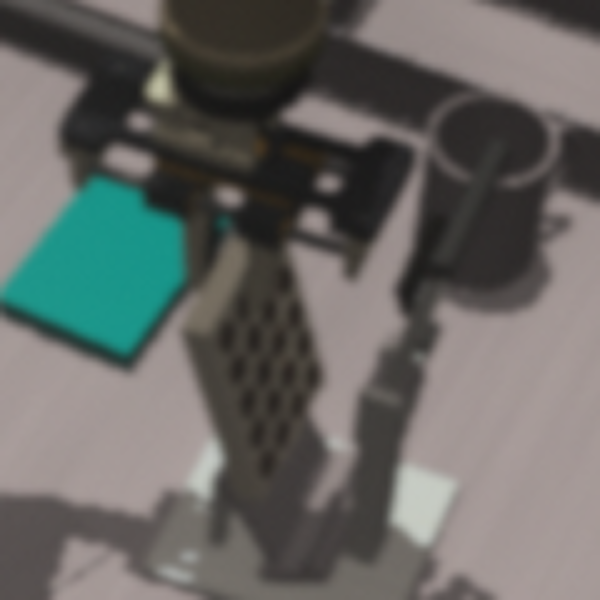

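play_rows([
  {"slide": [0,0,0.35],"roll": 0,"fingers": -1},
  {"slide": [0,0,0.35],"roll": 0,"fingers": -1},
  {"slide": [0,0,0.35],"roll": 0,"fingers": -1},
  {"slide": [0,0,0.35],"roll": 0,"fingers": -1},
  {"slide": [0,0,0.35],"roll": 0,"fingers": -1},
  {"slide": [0,0,0.5],"roll": 0,"fingers": -1},
  {"slide": [0,0,0.5],"roll": 0,"fingers": -1},
  {"slide": [0,0,0.5],"roll": 0,"fingers": -1},
  {"slide": [0,0,0.5],"roll": 0,"fingers": -1},
  {"slide": [0,0,0],"roll": 0,"fingers": -1},
], squeeze=20)

```text
t: 15.25
tool_pos: [0.4973, 0.1803, 0.3255]
orientation: [1.157, 1.241, -1.153]
force: [-0.4, -0.2, -5.0]
opening: 0.0198
```

```bash
python3 - <<'E'
from h import *
import cv2
a=robot.read_camera("scene")[:,:,::-1]
cv2.imwrite("pics/d11.png",cv2.resize(a[50:190,280:410],None,fx=4,fy=4,interpolation=cv2.INTER_CUBIC))
s=robot.read_state();print(s["t"],s["tool_pos"],s["force"],s["opening"],s["q"])
E
```

```text
15.3 [0.49690802 0.18018824 0.32415684] [ 0.10861426  0.14410552 -4.69641481] 0.019931161290992684 [ 2.50865553e-01 -8.40514280e-02  1.51576280e+00 -1.52988346e-05
  1.70862283e+00  1.77813077e-01]
```

View pics/d11.png

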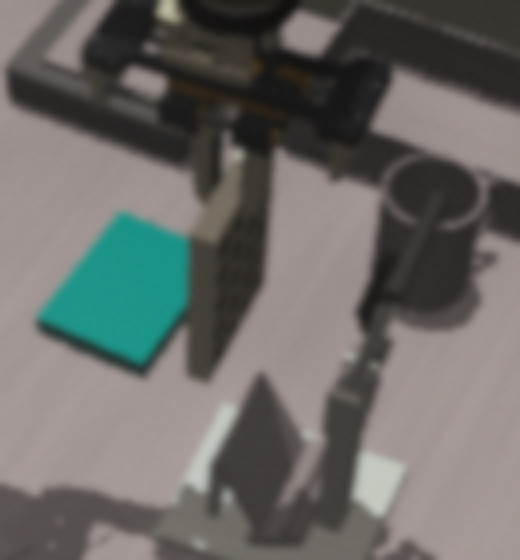

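play_rows([
  {"slide": [0,-0.4,0],"roll": -0.4,"fingers": -1},
  {"slide": [0.2,-0.8,0],"roll": -0.8,"fingers": -1},
  {"slide": [0.2,-0.8,0],"roll": -0.8,"fingers": -1},
  {"slide": [0.2,-0.8,0],"roll": -0.8,"fingers": -1},
  {"slide": [0.2,-0.8,0],"roll": -0.8,"fingers": -1},
  {"slide": [0.2,-0.8,0],"roll": -0.8,"fingers": -1},
  {"slide": [0.2,-0.8,0],"roll": -0.8,"fingers": -1},
  {"slide": [0.2,-0.8,0],"roll": -0.8,"fingers": -1},
  {"slide": [0.2,-0.8,0],"roll": -0.8,"fingers": -1},
  {"slide": [0.2,-0.8,0],"roll": -0.8,"fingers": -1},
  {"slide": [0.2,-0.8,0],"roll": -0.8,"fingers": -1},
  {"slide": [0.2,-0.8,0],"roll": -0.8,"fingers": -1},
  {"slide": [0.2,-0.8,0],"roll": -0.8,"fingers": -1},
  {"slide": [0.2,-0.8,0],"roll": -0.8,"fingers": -1},
  {"slide": [0.2,-0.8,0],"roll": -0.8,"fingers": -1},
  {"slide": [0,-0.8,0],"roll": -0.7,"fingers": -1},
  {"slide": [0,-0.8,0],"roll": 0,"fingers": -1},
  {"slide": [0,-0.4,0],"roll": 0,"fingers": -1},
  {"slide": [0,0,0],"roll": 0,"fingers": -1},
])

```text
t: 17.68
tool_pos: [0.5802, -0.2287, 0.3231]
orientation: [-2.183, 0.08, 2.184]
force: [-0.2, 0.7, -5.1]
opening: 0.0196
```

```bash
python3 - <<'E'
from h import *
import cv2
np.set_printoptions(precision=4,suppress=True)
a=robot.read_camera("scene")[:,:,::-1];b=robot.read_camera("top")[:,:,::-1]
s=robot.read_state();print(s["t"],s["tool_pos"],s["force"],s["opening"],s["q"])
m=Rn.from_rotvec(s["orientation"]).as_matrix();print(np.degrees(np.arctan2(m[1,1],m[0,1])))
cv2.imwrite("pics/e1.png",cv2.resize(a[170:340,230:370],None,fx=4,fy=3.5,interpolation=cv2.INTER_CUBIC))
cv2.imwrite("pics/e1t.png",cv2.resize(b[140:260,310:440],None,fx=4,fy=4,interpolation=cv2.INTER_CUBIC))
E
```

```text
17.775 [ 0.5806 -0.2274  0.3235] [-0.3268  0.3736 -4.7222] 0.01992866562597766 [-0.4558  0.1771  1.2478  0.0005  1.7169  1.1879]
-94.17426779951629
```

View pics/e1.png

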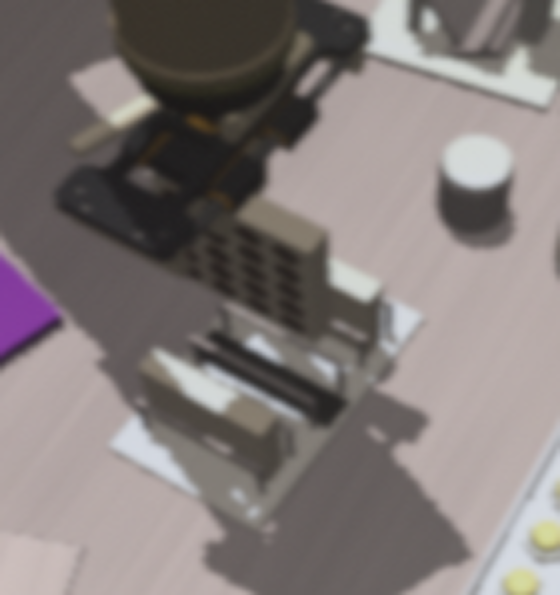

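View pics/e1t.png

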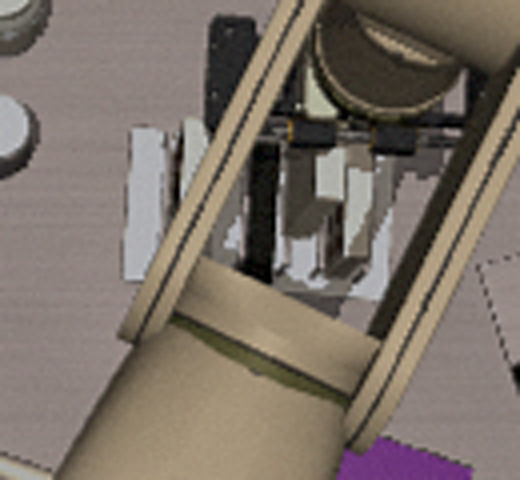

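```bash
python3 - <<'E'
from h import *
for z in (.17,.18,.19,.2,.21,.22,.23): print(z,proj("scene",(.5806+.0548,-.2274-.004,z)),proj("scene",(.5806+.0548-.001,-.2274-.014,z)),proj("scene",(.5806+.0548,-.2274-.004,z+.15)))
E
```

```text
0.17 [[310.01933558 266.52093734]] [[307.76505832 269.57187475]] [[308.64664033 240.06312448]]
0.18 [[309.93767321 264.94694807]] [[307.66566918 268.01516803]] [[308.54240179 238.05399389]]
0.19 [[309.85474536 263.34856734]] [[307.56473367 266.43424084]] [[308.43633546 236.00963413]]
0.2 [[309.77052237 261.72522374]] [[307.46221542 264.8285235 ]] [[308.32839287 233.92911044]]
0.21 [[309.68497367 260.07632789]] [[307.35807689 263.1974283 ]] [[308.21852377 231.81145464]]
0.22 [[309.59806771 258.40127167]] [[307.25227938 261.5403488 ]] [[308.10667613 229.65566373]]
0.23 [[309.50977192 256.69942756]] [[307.14478292 259.85665912]] [[307.99279602 227.46069823]]
```

play_rows([
  {"slide": [0,0.15,-0.3],"roll": 0,"fingers": -1},
  {"slide": [0,0.14,-0.6],"roll": 0,"fingers": -1},
  {"slide": [0,0,-0.6],"roll": 0,"fingers": -1},
  {"slide": [0,0,-0.6],"roll": 0,"fingers": -1},
  {"slide": [0,0,-0.6],"roll": 0,"fingers": -1},
  {"slide": [0,0,-0.3],"roll": 0,"fingers": -1},
  {"slide": [0,0,0],"roll": 0,"fingers": -1},
], squeeze=25)

```text
t: 18.65
tool_pos: [0.5801, -0.2191, 0.2324]
orientation: [-2.182, 0.08, 2.185]
force: [0.2, 0.6, -4.1]
opening: 0.0204
```

```bash
python3 - <<'E'
from h import *
import cv2
np.set_printoptions(precision=4,suppress=True)
a=robot.read_camera("scene")[:,:,::-1];b=robot.read_camera("top")[:,:,::-1]
s=robot.read_state();print(s["t"],s["tool_pos"],s["force"],s["opening"],s["wrist_torque"])
cv2.imwrite("pics/e2.png",cv2.resize(a[210:330,240:350],None,fx=5,fy=5,interpolation=cv2.INTER_CUBIC))
cv2.imwrite("pics/e2t.png",cv2.resize(b[150:230,320:430],None,fx=6,fy=6,interpolation=cv2.INTER_CUBIC))
E
```

```text
18.75 [ 0.5809 -0.2194  0.2342] [-0.2782 -0.8338 -4.6039] 0.01972799328410714 [0.1238 0.022  0.01  ]
```

View pics/e2.png

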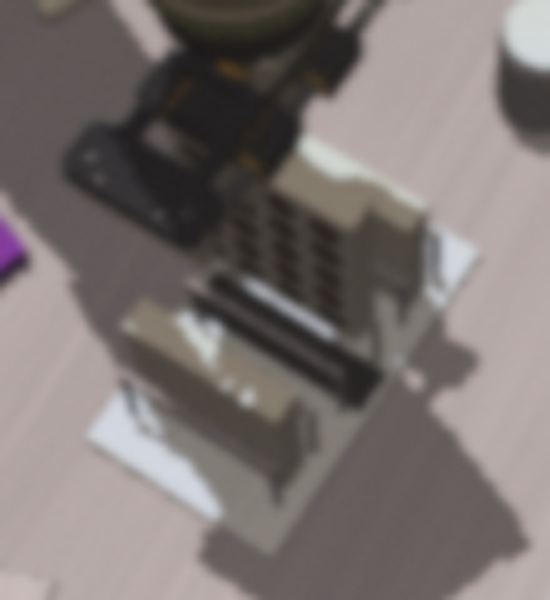

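View pics/e2t.png

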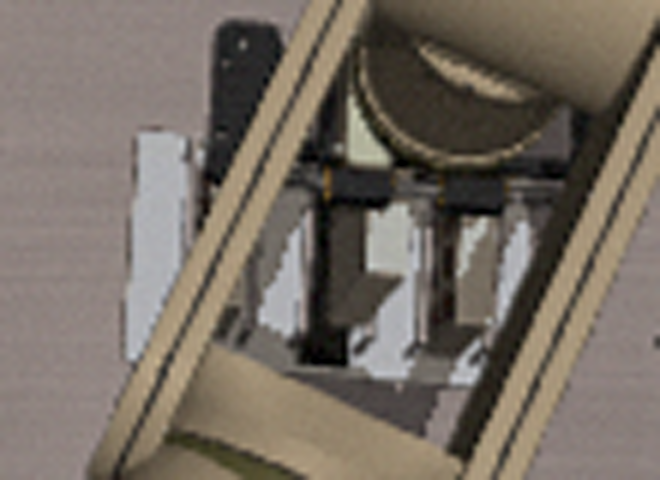

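```bash
python3 - <<'E'
from h import *
import cv2
p=(.5809,-.2192,-.0737)
def W(a,b,z):
    c,s=np.cos(p[2]),np.sin(p[2]);return (p[0]+c*a-s*b,p[1]+s*a+c*b,z)
im=cv2.imread("pics/e2.png")
for z0,col in((.09,(0,0,255)),(.1,(0,255,255))):
  for A,B in (((.055,.01),(.055,-.01)),((.055,-.01),(-.055,-.01))):
    for z in(z0,z0+.15):
      a,b=[tuple(int(v) for v in (proj("scene",W(*q,z))[0]-(240,210))*5+2) for q in(A,B)];cv2.line(im,a,b,col,1)
for b in(.0155,-.0155):
    q=[tuple(int(v) for v in (proj("scene",W(a,b,.065))[0]-(240,210))*5+2) for a in(-.05,.05)];cv2.line(im,*q,(0,255,0),1)
cv2.imwrite("pics/e2o.png",im)
E
```

```text
(no output)
```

View pics/e2o.png

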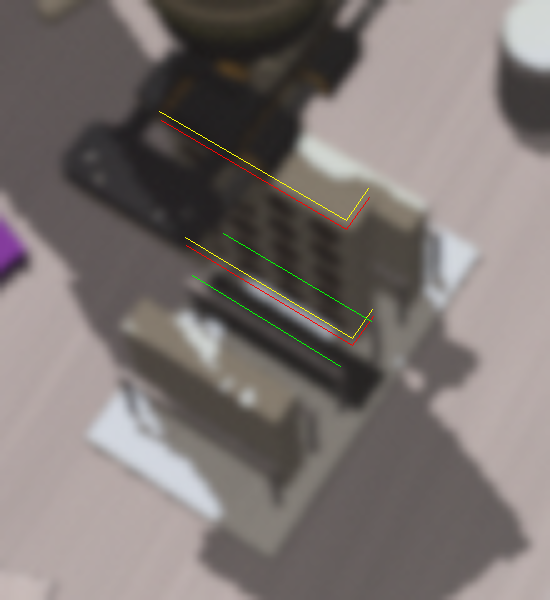

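```bash
python3 - <<'E'
from h import *
import cv2
a=robot.read_camera("scene")[:,:,::-1]
x=cv2.resize(a[235:300,270:325],None,fx=10,fy=9,interpolation=cv2.INTER_LANCZOS4)
x=cv2.convertScaleAbs(x,alpha=1.5,beta=0)
cv2.imwrite("pics/e3.png",x)
E
```

```text
(no output)
```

View pics/e3.png

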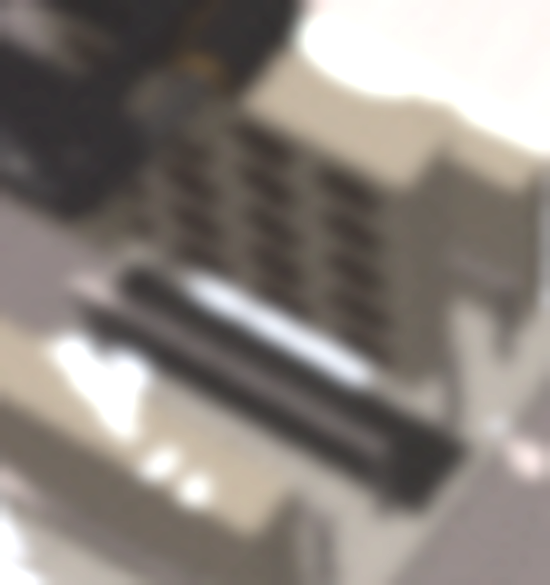

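play_rows([
  {"slide": [0,0,-0.4],"roll": 0,"fingers": -1},
  {"slide": [0,0,-0.4],"roll": 0,"fingers": -1},
  {"slide": [0,0,-0.4],"roll": 0,"fingers": -1},
  {"slide": [0,0,0],"roll": 0,"fingers": -1},
])

```text
t: 19.3
tool_pos: [0.5795, -0.2187, 0.1952]
orientation: [-2.18, 0.079, 2.187]
force: [0.0, -0.2, -4.7]
opening: 0.0198
```

play_rows([
  {"slide": [0,0,-0.3],"roll": 0,"fingers": -1},
  {"slide": [0,0,-0.3],"roll": 0,"fingers": -1},
  {"slide": [0,0,-0.3],"roll": 0,"fingers": -1},
  {"slide": [0,0,0],"roll": 0,"fingers": -1},
])

```text
t: 19.8
tool_pos: [0.5798, -0.2189, 0.1691]
orientation: [-2.181, 0.079, 2.186]
force: [-0.3, -0.6, -5.1]
opening: 0.0196
```

```bash
python3 - <<'E'
from h import *
import cv2
np.set_printoptions(precision=4,suppress=True)
a=robot.read_camera("scene")[:,:,::-1];b=robot.read_camera("top")[:,:,::-1]
s=robot.read_state();print(s["t"],s["tool_pos"],s["force"],s["opening"],s["wrist_torque"])
x=cv2.resize(a[235:305,270:330],None,fx=9,fy=8,interpolation=cv2.INTER_CUBIC)
cv2.imwrite("pics/e4.png",cv2.convertScaleAbs(x,alpha=1.5,beta=0))
E
```

```text
19.9 [ 0.5805 -0.2192  0.1704] [-0.0161 -0.2714 -4.3803] 0.019872016647730712 [ 0.0251  0.0367 -0.0163]
```

View pics/e4.png

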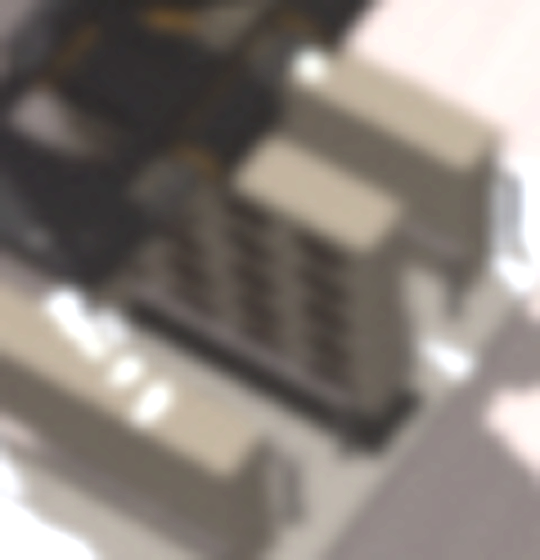

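play_rows([
  {"slide": [0,0,-0.2],"roll": 0,"fingers": -1},
  {"slide": [0,0,-0.2],"roll": 0,"fingers": -1},
  {"slide": [0,0,-0.2],"roll": 0,"fingers": -1},
  {"slide": [0,0,0],"roll": 0,"fingers": -1},
])

```text
t: 20.4
tool_pos: [0.58, -0.219, 0.1514]
orientation: [-2.182, 0.08, 2.185]
force: [0.6, -0.5, -4.7]
opening: 0.0197
```

play_rows([
  {"slide": [0,0,-0.12],"roll": 0,"fingers": -1},
  {"slide": [0,0,-0.12],"roll": 0,"fingers": -1},
  {"slide": [0,0,0],"roll": 0,"fingers": -1},
])

```text
t: 20.78
tool_pos: [0.5808, -0.2195, 0.1461]
orientation: [-2.185, 0.081, 2.183]
force: [-0.8, -0.8, -0.3]
opening: 0.0195
```

play_rows([
  {"slide": [0,0,0],"roll": 0,"fingers": -1},
])

```text
t: 20.9
tool_pos: [0.5808, -0.2195, 0.1461]
orientation: [-2.185, 0.081, 2.183]
force: [-2.5, -0.9, 2.5]
opening: 0.0198
```

```bash
python3 - <<'E'
from h import *
import cv2
np.set_printoptions(precision=4,suppress=True)
a=robot.read_camera("scene")[:,:,::-1]
for i in range(2):
  s=robot.read_state();print(s["t"],s["tool_pos"],s["force"],s["opening"],s["wrist_torque"]); robot.read_camera("top")
x=cv2.resize(a[235:305,270:330],None,fx=9,fy=8,interpolation=cv2.INTER_CUBIC)
cv2.imwrite("pics/e5.png",cv2.convertScaleAbs(x,alpha=1.5,beta=0))
E
```

```text
20.95 [ 0.5808 -0.2195  0.1461] [-2.4887 -0.2238  2.6368] 0.020221702924654233 [0.0346 0.4989 0.0177]
21.0 [ 0.5808 -0.2195  0.1461] [-2.8796  0.29    4.447 ] 0.019967342050168663 [0.0698 0.5254 0.0045]
```

View pics/e5.png

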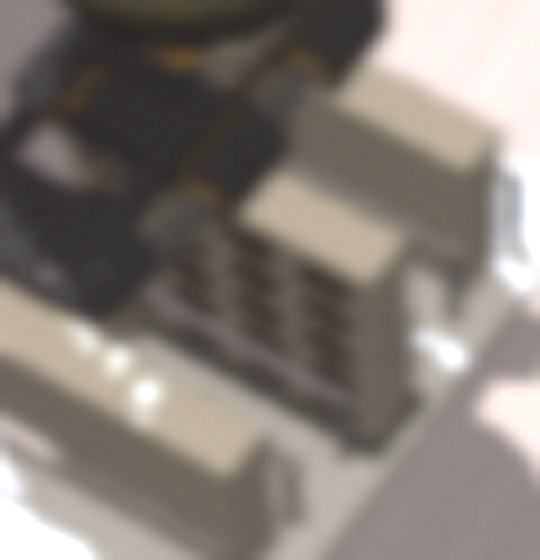

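play_rows([
  {"slide": [0,0,-0.04],"roll": 0,"fingers": -1},
  {"slide": [0,0,-0.04],"roll": 0,"fingers": -1},
  {"slide": [0,0,0],"roll": 0,"fingers": -1},
], squeeze=5)

```text
t: 21.42
tool_pos: [0.5816, -0.2194, 0.1441]
orientation: [-2.187, 0.081, 2.181]
force: [-0.8, 1.2, 5.4]
opening: 0.0199
```

```bash
python3 - <<'E'
from h import *
import cv2
np.set_printoptions(precision=4,suppress=True)
a=robot.read_camera("scene")[:,:,::-1]
for i in range(2):
  s=robot.read_state();print(s["t"],s["tool_pos"],s["force"],s["opening"],s["wrist_torque"]); b=robot.read_camera("top")
x=cv2.resize(a[235:305,270:330],None,fx=9,fy=8,interpolation=cv2.INTER_CUBIC)
cv2.imwrite("pics/e6.png",cv2.convertScaleAbs(x,alpha=1.5,beta=0))
E
```

```text
21.475 [ 0.5816 -0.2194  0.1441] [-1.2304  1.1462  5.3449] 0.019784446955298546 [0.182  0.1064 0.0131]
21.525 [ 0.5816 -0.2194  0.1441] [-0.0202  0.7159  4.867 ] 0.020264906582140908 [0.1905 0.0549 0.0203]
```

View pics/e6.png

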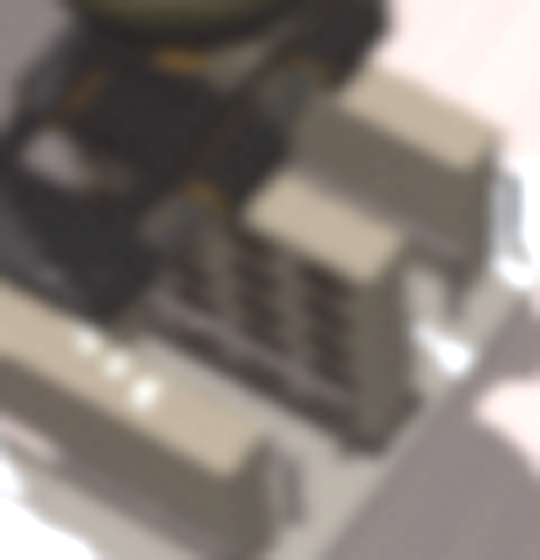

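```bash
python3 - <<'E'
from h import *
p=(.5809,-.2192,-.0737)
def W(a,b,z):
    c,s=np.cos(p[2]),np.sin(p[2]);return (p[0]+c*a-s*b,p[1]+s*a+c*b,z)
for z in(.011,.02,.03,.161,.17,.18): print(z,proj("scene",W(.055,-.01,z)))
E
```

```text
0.011 [[310.74166452 289.14566259]]
0.02 [[310.68063344 288.02298248]]
0.03 [[310.61193239 286.75921151]]
0.161 [[309.61572105 268.43368445]]
0.17 [[309.5399631  267.04010031]]
0.18 [[309.45455708 265.46903785]]
```

play_rows([
  {"slide": [0,0,0.03],"roll": 0,"fingers": -1},
  {"slide": [0,0,0],"roll": 0,"fingers": -0.2},
  {"slide": [0,0,0],"roll": 0,"fingers": -0.1},
  {"slide": [0,0,0],"roll": 0,"fingers": -0.1},
  {"slide": [0,0,0.3],"roll": 0,"fingers": -0.1},
  {"slide": [0,0,0.5],"roll": 0,"fingers": -0.1},
  {"slide": [0,0,0.7],"roll": 0,"fingers": -0.1},
  {"slide": [0,0,0.9],"roll": 0,"fingers": -0.1},
  {"slide": [0,0,0.9],"roll": 0,"fingers": -0.1},
  {"slide": [0,0,0.9],"roll": 0,"fingers": -0.1},
  {"slide": [-0.8,0,0.5],"roll": 0,"fingers": -0.1},
  {"slide": [-0.8,0,0],"roll": 0,"fingers": -0.1},
  {"slide": [-0.8,0,0],"roll": 0,"fingers": -0.1},
  {"slide": [-0.8,0,0],"roll": 0,"fingers": -0.1},
  {"slide": [0,0,0],"roll": 0,"fingers": -0.1},
])

```text
t: 23.45
tool_pos: [0.4842, -0.2196, 0.287]
orientation: [-2.187, 0.083, 2.181]
force: [1.1, 0.5, -0.7]
opening: 0.0418
```

```bash
python3 - <<'E'
from h import *
import cv2
np.set_printoptions(precision=4,suppress=True)
a=robot.read_camera("scene")[:,:,::-1];b=robot.read_camera("top")[:,:,::-1]
s=robot.read_state();print(s["t"],s["tool_pos"],s["force"],s["opening"])
x=cv2.resize(a[90:330,240:400],None,fx=2.5,fy=2.5,interpolation=cv2.INTER_CUBIC)
y=cv2.resize(b[130:250,200:430],None,fx=3,fy=4,interpolation=cv2.INTER_CUBIC)
cv2.imwrite("pics/f1.png",x);cv2.imwrite("pics/f1t.png",y)
print([(r["p"],r["point"]) for r in robot.mark_of("top","mould")],[(r["p"],r["point"]) for r in robot.mark_of("scene","mould")])
print(proj("top",(.5808,-.2188,.011)),proj("scene",(.5808,-.2188,.011)))
E
```

```text
23.55 [ 0.4852 -0.2194  0.2862] [-0.2882 -0.2034  0.7124] 0.0420880344714913
[(0.91, [185.7, 269.5]), (0.62, [374.9, 253.4])] [(0.76, [295.7, 281.4]), (0.64, [320.9, 110.4])]
[[374.8385 192.9462]] [[296.8013 276.5059]]
```

View pics/f1.png

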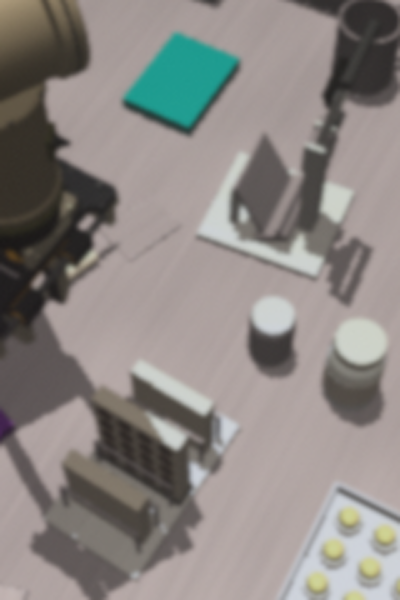

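View pics/f1t.png

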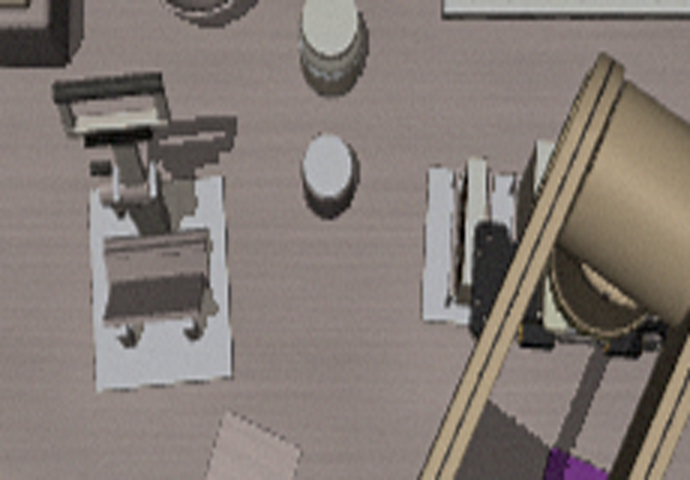

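play_rows([
  {"slide": [-0.3,-0.8,0],"roll": 0,"fingers": -0.1},
  {"slide": [-0.3,-0.8,0],"roll": 0,"fingers": -0.1},
  {"slide": [-0.3,-0.8,0],"roll": 0,"fingers": -0.1},
  {"slide": [-0.3,-0.8,0],"roll": 0,"fingers": -0.1},
  {"slide": [0,-0.8,0],"roll": 0,"fingers": -0.1},
  {"slide": [0,-0.8,0],"roll": 0,"fingers": -0.1},
  {"slide": [0,-0.8,0],"roll": 0,"fingers": -0.1},
  {"slide": [0,-0.8,0],"roll": 0,"fingers": -0.1},
  {"slide": [0,-0.4,0],"roll": 0,"fingers": -0.1},
  {"slide": [0,0,0],"roll": 0,"fingers": -0.1},
])

```text
t: 24.9
tool_pos: [0.4487, -0.4235, 0.2842]
orientation: [-2.183, 0.08, 2.184]
force: [0.1, 0.3, 0.2]
opening: 0.0415
```

```bash
python3 - <<'E'
from h import *
import cv2
b=robot.read_camera("top")[:,:,::-1].copy()
p=(.5808,-.2188,-.0737)
def W(a,b,z):
    c,s=np.cos(p[2]),np.sin(p[2]);return (p[0]+c*a-s*b,p[1]+s*a+c*b,z)
y=cv2.resize(b[150:225,330:430],None,fx=7,fy=7,interpolation=cv2.INTER_CUBIC)
q=np.array([(proj("top",W(a,c,.161))[0]-(330,150))*7+3 for a,c in((.055,.01),(.055,-.01),(-.055,-.01),(-.055,.01))]).astype(np.int32)
cv2.polylines(y,[q],True,(0,0,255),1)
cv2.imwrite("pics/f2t.png",y)
E
```

```text
(no output)
```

View pics/f2t.png

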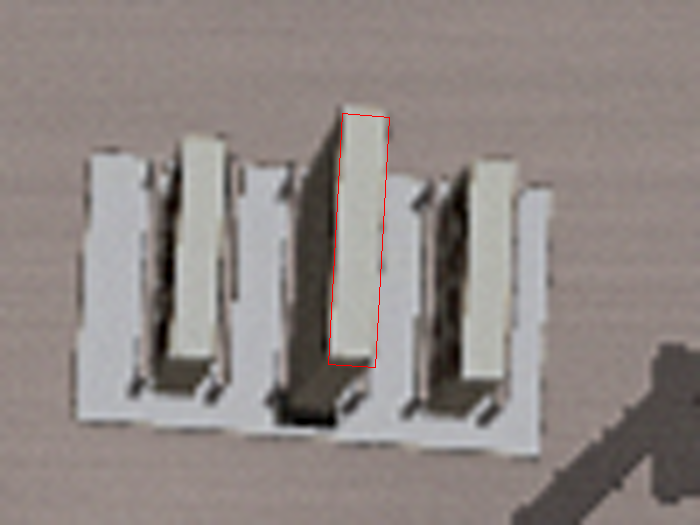

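The mould's top edge lies within about 1 px (3 mm) of where a mould standing centred on the pad should appear. It is upright and aligned with the bay, and the small moulds have not visibly moved. Handing in.

```bash
python3 -c "
from plant import robot
print(robot.close_job())"
```

```text
the job is handed in; nothing more can be done
None
```

The job is handed in at about 25 s of the 64 s allowed; no verdict was reported.

**What I did:**
- **Clamp:** I pinched the bar and lifted it along its arc to about 1.6 rad, then let go. It swung on and stayed open. From the top picture the bar was at x = 0.629 m, which fits the 1.75 rad stop.
- **Taking the mould out:** The tool can only point straight down, so I gripped the leaning top edge with upright fingers. I then lifted nearly straight up, and the mould turned upright in the grip as it came out.
- **Setting it down:** I lowered it into the bay until the force showed contact. One end of the foot touched first, so I eased the grip until it sat flat. I then opened the fingers and backed the arm away.

**Last checks:**
- **Mould:** In the last top picture it stands upright, in line with the bay, and within about 3 mm of centred on the pad.
- **Rest of the scene:** In the last pictures the clamp was still open, and the small moulds, shaker and jar had not visibly moved. I did not check the spatula, scraper or mug separately.
- **Robot:** It was touching nothing.

**Disagreements:**
- **Stand:** The stand's base is not centred on its origin (about 25 mm off), so I measured from the bar and hinge instead.
- **Scene camera:** It read the rack about 1–2 pixels lower than the top camera's fit predicted.
- **Mould's foot:** The network's mark was about 5 pixels from the expected spot in the scene view. In the top view the network reported only the look-alikes. I relied on the picture overlay instead.

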